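# Grease the griddle and switch it on

## Robot

A 6-joint arm with a two-finger parallel gripper is mounted at the origin on the work surface. World frame = base frame: x ahead of the robot, y to its left, z up, the work surface at z = 0. Lengths are in m, angles in rad, forces in N, time in s.
With the tool pointing down it reaches from about 0.35 to 0.775 m from the base axis. Payload 5.5 kg.
Tool frame: the origin (TCP) lies between the finger pads, 19 mm behind the fingertips; this is the grasp point; z points along the fingers, y is the line along which they close (so a half turn about z gives the same grasp; the last joint's range is limited). The gripper opens to 85 mm and grips with 20 to 120 N. Pads are 22 mm wide; open, the fingers measure 114 mm over their backs; the gripper's body (76 mm by 85 mm) begins 54 mm behind the grasp point. The pads swing forward as they close: fully open they stand 13 mm farther back than shut.
Start: joints at [-1.354, 0.313, 0.046, 1.304, 0, 1.431], TCP at [0.201, -0.539, 0.25] pointing down, gripper open.
Joint ranges: [-2.76, 2.76], [-0.86, 1.69], [-1.03, 1.26], [-2.2, 2.34], [-1.47, 1.5], [-3.14, 3.14]. Speed limits (rad/s): [2.57, 2.57, 3.14, 3.14, 3.14, 3.14].

## Interface

Orientations are given as a unit quaternion [w, x, y, z].
In Python, from workcell import get_state, read_camera, camera_info, hand_in, recognise gives the robot as it stands.
- The arm moves only by the tool arm_command, never from a script. Its argument "moves" is one flat list of numbers, 7 for each row, row after row: the opening, from -1 (shut) to 1 (fully open), then the shift along the tool's x, y, z in mm, then the turn, a rotation vector about the tool's x, y, z in rad. A call has 1 to 8 rows; each row shifts and turns the commanded pose from where the row before left it, along the tool's axes as they then stand; what a row does not reach is not made up. A row lasts 1/8 s, in which the tool goes at most 62.5 mm and 10.7 degrees, less where a joint would pass 70% of its speed; a pose out of reach is approached as far as the arm can. A call with a gripper value outside its range is refused whole. The fingers move at their own pace and stop on an object; "newtons" is the grip in N (left out, the last holds). Time passes only in rows, so rows that do not move let the fingers close. It gives the time, the measured TCP pose, the force, the opening and the grip force at its end, in the units of the state.
- get_state(): the state, without advancing time (a new reading comes with each control period).
- read_camera(name): name is "scene" or "top" or "wrist"; returns (picture, depth): 420x560x3 uint8, blue, green, red; 420x560 float32, m along the optical axis (not along the pixel's ray), 0 where there is no reading.
- camera_info(name): a dict with "fovy" (degrees; the focal length in pixels is half the picture's height over the tangent of half this angle, whatever the lens; pixels are square), "cx", "cy" (the principal point, pixels), "k1" (the pictures are not rectified: a ray, as slopes to the right and down, at radius r is drawn at 1 + k1 r^2 times it, then the intrinsics apply), "eye" and "orientation" of the camera in the world; the wrist camera has in their place "tool_from_camera" (4x4, takes a point from camera to tool coordinates, whose origin is the TCP and whose axes are the flange's). Camera axes: x right, y down, z forward; pixel columns grow to the right and rows downward; lengths in m; the calibration is good to about 2 mm. A picture is of the moment at which its call begins: read the wrist's pose just before it. camera_info takes no time and is no camera call.
- hand_in(): hands the job in; it is judged then, once.
Trained networks look in the newest picture that a camera, given by its name, has taken for a name from the list of things; names that differ only in an ending like _2 or _b are one class to them, and where a whole thing is asked for, a point or a joint stands for the part that bears it (a point fixed in the world has none). Each returns a list of dicts, best first, with "confidence" (0 to 1); they miss things now and then, are a little off and sometimes report something else, mostly with a low value. They report only what shows in the picture. A call takes as long as a camera call. They do not tell look-alikes from the thing itself.
- recognise(camera, label): "point" ([column, row] in pixels, amid what is visible of it).
The state is a dict: "clock": time; "joint_pos": joint angles; "qvel": joint speeds; "tau": joint torques, N m; "tcp_pos": TCP position; "orientation": TCP orientation; "wrist_force": force on the tool from outside, world axes, zero at the start; "ft_torque": the same for the moment, N m; "finger_gap": finger opening in m; "grip_force": force on a finger pad.
Only numpy, scipy, OpenCV 4.12 (cv2) and the standard library are available. Lean on these libraries where they do the work, as an engineer would, in place of code of your own. Each camera call takes 0.05 s, during which the arm holds its last target. There are 200 camera calls.

## Task

Take the pastry brush from its wooden rest, dip its tip well down into the smaller of the two white pots for a moment, then press the tip lightly for a moment on the middle of the griddle's dark plate. Lay the brush back level across both notches of its rest where it lay before, let go of it, and only then turn the griddle's black bar handle clockwise from off all the way to its on stop. Leave the pots and everything else on the worktop standing where they are.

Things in the scene. Friction and masses are not known exactly. Their poses are not given: they have to be found in the camera images.
- brush: Pastry brush, 220 mm, 80 g, along its x axis; origin on its axis at mid-length, where it balances. Wooden handle 16 wide (y) x 14 thick (z) from x = -110 to +50 mm, ferrule 20 x 14 to +65, firm grey head 26 wide x 10 thick to +110. Lies level in its rest, parallel to it, axis 50 mm up; grip from above near x = -15. To dip or press the tip, pitch brush and gripper about 40 degrees.
- brush_tip (a point): The tip of the brush: middle of the end of its head, at x = +110 mm on its axis. Same axes as the brush.
- rest: Wooden brush rest, fixed. Base 150 x 50 x 8 mm; two uprights 8 mm thick at x = -75 and +40 mm, each with a square notch 34 mm wide open upward, notch floor 43 mm and horns 60 mm above the worktop. Origin on the worktop under the middle of the resting brush; x along the brush towards its head. The brush belongs with its origin above this one, within 25 mm along x.
- small_pot: The smaller open round pot, straight-sided without handles, loose, white ceramic, 84 mm across at the rim, wall 4 mm, 50 mm high, about 0.45 kg. Origin: centre of its underside. The tip must reach at least 15 mm below its rim.
- small_pot_rim (a point): Centre of the small pot's mouth, at rim height.
- griddle: Electric griddle, fixed: steel housing 280 (x) x 220 (y) mm, 60 high; origin on the worktop under its middle. The dark plate, 186 x 196 mm, top 72 mm above the worktop, lies to the back (+x); a steel rim on its left, right and back edges rises to 80 mm. The switch stands on the front deck (60 mm high) at x = -100 mm.
- plate_mid (a point): Middle of the dark plate, on its top surface; same axes as the griddle.
- switch_grip (a point): On the switch's vertical axis, 96 mm above the worktop: TCP height to grip it. The switch is a black bar handle 56 mm long (this point's x axis, turning with it), 14 mm wide (y), from 68 to 104 mm above the worktop, on a disc 52 mm across with its top at 68 mm; white pointer line at its +x end.
- switch (a joint): Angle of the switch, rad: 0 = off stop, 1.4 = on stop; it grows clockwise seen from above. Light friction (0.06 N m), stays where it is left; starts at or a little past off. On means above 1.2.
- big_pot: Larger open round pot (no handles), white ceramic like the small one, 116 mm across, 85 mm high; a bystander. Origin: centre of its underside.
- mug: Blue mug, 80 mm across, 95 mm high; bystander. Origin: centre of underside.
- mill: Dark wooden pepper mill, 54 mm across, 137 mm high; bystander. Origin: centre of underside.
- jar: Glass jar with steel lid, 70 mm across, 100 mm high; bystander. Origin: centre of underside.
- egg_cup: Dark wooden egg cup, 48 mm across, 40 mm high; bystander. Origin: centre of underside.
- shaker: White salt shaker with steel cap, 40 mm across, 75 mm high; bystander. Origin: centre of underside.
There are look-alikes about, which are no part of the job. Leave any blue look-alike of the brush alone. What is shaped like the small_pot but blue is not meant.

How it is judged:
On the way, in this order (a step that is already met when the one before it is completed fails the run):
1. brush tip dipped into the small pot, at least 15 mm below its rim (z of brush_tip in the frame of small_pot between 0 and 0.035 m and horizontal distance between brush_tip and small_pot_rim below 0.039 m), for 0.2 s.
2. brush tip pressed on the middle of the griddle plate (within 45 mm of its centre) (horizontal distance between brush_tip and plate_mid below 0.045 m and z of brush_tip in the frame of plate_mid below 0.01 m and contact force between brush and griddle above 0.2 N), for 0.1 s.
3. brush laid back level in both notches of its rest and let go (z of brush in the frame of rest between 0.044 and 0.057 m and x of brush in the frame of rest between -0.025 and 0.025 m and y of brush in the frame of rest between -0.014 and 0.014 m and angle between the x axis of brush and the x axis of rest, either way round below 0.2 rad and linear speed of brush below 0.02 m/s and contact force between brush and the fingers below 0.05 N), for 0.3 s.
4. switch turned on (value of joint switch above 1.2 rad), for 0.2 s.
At the end, for the whole second after the job is handed in: The brush lies at rest, let go, level in both notches of its rest (origin within 25 mm along and 14 mm across, within 0.2 rad), the switch reads above 1.2 rad (on), and the small pot stands upright; both pots and the bystanders are within 30 mm of where they began (all of step 3 and value of joint switch above 1.2 rad and distance of each of small_pot, big_pot, mug, mill, jar, egg_cup, shaker from where it was at the start of the episode below 0.03 m and angle between small_pot's own z axis and vertical below 0.2 rad); the robot touches nothing.
It fails at once if small pot shoved more than 30 mm or tipped (not (distance of small_pot from where it was at the start of the episode below 0.03 m and angle between small_pot's own z axis and vertical below 0.2 rad)).
It fails at once if the big pot or another bystander moved more than 30 mm (distance of any of big_pot, mug, mill, jar, egg_cup, shaker from where it was at the start of the episode above 0.03 m).
It fails at once if brush pressed on the griddle with more than 25 N (contact force between brush and griddle above 25 N).
It fails at once if switch turned on while the brush is off its rest (value of joint switch above 0.7 rad and distance between brush and rest above 0.1 m).
It fails at once if brush dropped on the worktop (height (world z) of brush below 0.025 m).
It also fails if it takes over 59 s, if anything falls off the work surface, if the arm or the gripper's body presses on something with over 40 N, if the wrist force passes 120 N, or if a joint passes its speed limit or range.

## Working session

There is one attempt and no reset: what is moved stays moved. The work goes in short steps, Python scripts to look and compute and a tool call to move; the robot and the scene stay as the last step left them, time stands still between calls to the robot, and variables do not carry over. Pictures are saved under pics/ and viewed, at most 10 in all, crops included, and the job is handed in when it is done.

Besides the shell and the picture viewer there is one more tool, called after "Request:" by a JSON object that holds its "api" and its "payload". arm_command: Moves the arm, as the interface text tells. Its arguments: {"type":"object","properties":{"moves":{"type":"array"},"newtons":{"type":"number"}},"required":["moves"]}

```bash
mkdir -p pics; cat > h.py <<'E'
import numpy as np, cv2
from scipy.spatial.transform import Rotation as R
from workcell import *
def q2R(q): return R.from_quat([q[1],q[2],q[3],q[0]]).as_matrix()
def cam(n,st=None):
    i=camera_info(n); f=210/np.tan(np.radians(i['fovy'])/2)
    if 'eye' in i: return i,f,q2R(i['orientation']),np.array(i['eye'])
    T=np.array(i['tool_from_camera']); A=q2R(st['orientation'])
    return i,f,A@T[:3,:3],A@T[:3,3]+np.array(st['tcp_pos'])
def cloud(n,depth,st=None):
    i,f,M,e=cam(n,st); v,u=np.mgrid[:420,:560].astype(float)
    x=(u-i['cx'])/f; y=(v-i['cy'])/f
    a,b=x.copy(),y.copy()
    for _ in range(10):
        s=1+i['k1']*(a*a+b*b); a,b=x/s,y/s
    P=np.stack([a,b,np.ones_like(a)],-1)*depth[...,None]
    W=P@M.T+e; W[depth<=0]=np.nan; return W
def snap(n):
    st=get_state(); im,d=read_camera(n); return im,cloud(n,d,st),st
E
python3 - <<'E'
from h import *
for n in ['top','scene']:
    im,W,st=snap(n); cv2.imwrite(f'pics/{n}0.png',im); np.savez(f'{n}0.npz',im=im,W=W)
    print(n,camera_info(n))
    for l in ['brush','rest','small_pot','griddle','switch','big_pot','mug','mill','jar','egg_cup','shaker','plate_mid']:
        print(l,[(np.round(r['point']).astype(int).tolist(),round(r['confidence'],2),np.round(W[int(r['point'][1]),int(r['point'][0])],3).tolist()) for r in recognise(n,l)[:4]])
print(get_state())
E
```

```text
top {'fovy': 45.20335987125228, 'cx': 286.0639830365651, 'cy': 210.8505133689863, 'k1': 0.03988051406007681, 'eye': array([ 0.40925356, -0.04306846,  1.46849432]), 'orientation': array([ 0.03223812, -0.6999059 ,  0.7126357 , -0.0352531 ])}
brush [([180, 307], 0.96, [0.279, 0.257, 0.005]), ([232, 229], 0.64, [0.499, 0.102, 0.055])]
rest [([224, 235], 0.86, [0.482, 0.13, 0.006])]
small_pot [([296, 194], 0.96, [0.599, -0.081, 0.001]), ([256, 165], 0.91, [0.689, 0.038, 0.006]), ([370, 232], 0.74, [0.481, -0.274, 0.099]), ([444, 266], 0.72, [0.386, -0.479, 0.076])]
griddle [([373, 199], 0.87, [0.574, -0.292, 0.077])]
switch [([370, 232], 0.82, [0.479, -0.274, 0.098]), ([283, 129], 0.39, [0.769, -0.043, 0.095])]
big_pot [([178, 183], 0.57, [0.636, 0.265, 0.01])]
mug [([214, 132], 0.69, [0.786, 0.157, 0.008])]
mill [([118, 191], 0.94, [0.6, 0.403, 0.116])]
jar [([282, 133], 0.92, [0.758, -0.043, 0.096]), ([371, 234], 0.26, [0.476, -0.279, 0.102])]
egg_cup [([124, 236], 0.69, [0.485, 0.42, 0.009])]
shaker [([442, 264], 0.51, [0.392, -0.475, 0.075])]
plate_mid [([375, 198], 0.82, [0.578, -0.2
[... 1187 characters left out ...]
s': array([-1.35365793e+00,  3.13227403e-01,  4.60565202e-02,  1.30363622e+00,
        6.90200905e-06,  1.43116659e+00]), 'qvel': array([-2.79922709e-05,  9.37583858e-04, -2.10292647e-03,  6.46432335e-04,
        5.27764243e-04,  1.28881693e-03]), 'tau': array([-2.04332857e-03, -4.80474615e+01,  2.98807937e+01,  8.17624423e-04,
       -1.24308958e-04,  2.31374152e-06]), 'tcp_pos': array([ 0.2007951 , -0.53880514,  0.24998976]), 'orientation': array([-5.51823139e-06,  9.84131708e-01,  1.77439516e-01,  3.23963521e-06]), 'wrist_force': array([ 0.40760657, -0.19412061,  0.61623223]), 'ft_torque': array([-0.03107141,  0.04421547, -0.0173991 ]), 'grip_force': 0.0, 'finger_gap': 0.0849504287416895}
```

```bash
python3 - <<'E'
import cv2
a=cv2.imread('pics/top0.png')
cv2.imwrite('pics/top0b.png',cv2.resize(a[90:390,90:490],(800,600),interpolation=cv2.INTER_CUBIC))
E
```

```text
(no output)
```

View pics/top0b.png

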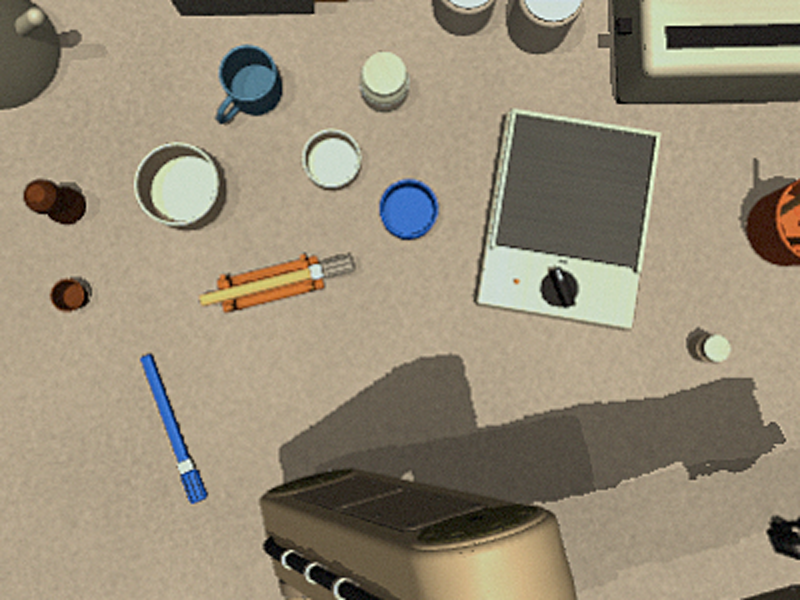

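The picture shows the yellow brush with its grey head pointing right, in the orange rest (crop (203,300) to (352,263)). The white small pot is at (331,159), the blue decoy at (408,209), the griddle plate at about (578,190), and the switch at (558,288) with its white pointer up. Next I'll measure from the depth clouds.

```bash
cat > m.py <<'E'
from h import *
from scipy.optimize import least_squares
for n in ['top','scene']:
    D=np.load(n+'0.npz'); W=D['W'].reshape(-1,3); im=D['im'].reshape(-1,3).astype(int)
    W0=np.nan_to_num(W,nan=9)
    def near(c,r,z0,z1): return (np.hypot(W0[:,0]-c[0],W0[:,1]-c[1])<r)&(W0[:,2]>z0)&(W0[:,2]<z1)
    print(n,'table z',np.nanmedian(W[near((.35,.1),.08,-.05,.05),2]))
    m=near((.5,.09),.14,.03,.075)
    hsv=cv2.cvtColor(D['im'],cv2.COLOR_BGR2HSV).reshape(-1,3)
    h=m&(hsv[:,0]>=18)&(hsv[:,0]<35)&(hsv[:,1]>80)&(hsv[:,2]>120)&(W0[:,2]>.045)
    P=W[h]; c=P.mean(0); d=np.linalg.svd(P-c)[2][0]; d*=-np.sign(d[1]); t=(P-c)@d
    ma=(np.abs((W0-c)@np.array([-d[1],d[0],0]))<.02)&(W0[:,2]>.045)&(W0[:,2]<.075); ta=((W-c)@d)[ma&near(c,.2,-1,1)]
    print('handle n',h.sum(),'c',c.round(4),'d',d.round(4),'t',t.min().round(4),t.max().round(4),'all',ta.min().round(4),ta.max().round(4),'z',np.median(P[:,2]))
    print('  yaw',np.degrees(np.arctan2(d[1],d[0])),'origin by tail',(c+d*(t.min()+.11)).round(4),'by tip',(c+d*(ta.max()-.11)).round(4))
    for nm,c0,r,hh in [('small',(.67,.03),.0405,.05),('big',(.62,.25),.056,.085),('decoy',(.595,-.085),.0405,.05)]:
        P=W[near(c0,.09,hh-.006,hh+.008)]
        s=least_squares(lambda p:np.hypot(P[:,0]-p[0],P[:,1]-p[1])-p[2],[*c0,r],loss='soft_l1',f_scale=.002).x
        print(nm,len(P),s.round(4),P[:,2].mean().round(4))
    # griddle
    g=near((.55,-.28),.25,.052,.088)
    rect=cv2.minAreaRect((W[g][:,:2]*1000).astype(np.float32)); print('griddle',g.sum(),rect)
    pl=near((.58,-.295),.16,.06,.076)&(im.sum(1)<330)
    print('plate',cv2.minAreaRect((W[pl][:,:2]*1000).astype(np.float32)),np.median(W[pl][:,2]))
    s=near((.485,-.274),.045,.09,.115); P=W[s]
    print('switch',s.sum(),cv2.minAreaRect((P[:,:2]*1000).astype(np.float32)),P.mean(0).round(4),np.median(P[:,2]))
    wp=s&(im.min(1)>110); print(' pointer',wp.sum(),W[wp].mean(0).round(4))
    for nm,c0 in [('jar',(.77,-.03)),('mug',(.77,.14)),('shaker',(.39,-.478))]:
        P=W[near(c0,.06,.06,.12)]; print(nm,len(P),P.mean(0).round(3),P.max(0).round(3))
E
python3 m.py
```

```text
top table z 0.0003344879872162476
handle n 304 c [0.4853 0.1445 0.0568] d [ 0.2252 -0.9743 -0.0013] t -0.0784 0.0794 all -0.079 0.1429 z 0.05662745614417097
  yaw -76.98439734010067 origin by tail [0.4924 0.1137 0.0567] by tip [0.4927 0.1125 0.0567]
small 134 [0.6678 0.0336 0.0397] 0.0498
big 215 [0.6289 0.2481 0.0554] 0.0847
decoy 133 [ 0.5941 -0.0748  0.0396] 0.0495
griddle 7767 ((561.986328125, -249.54824829101562), (391.7949523925781, 416.0238037109375), 7.547780990600586)
plate ((577.6127319335938, -301.08551025390625), (198.20965576171875, 257.2156982421875), 79.66255187988281) 0.07145620419212328
switch 119 ((476.417236328125, -280.85980224609375), (55.251991271972656, 14.610518455505371), 21.203929901123047) [ 0.4766 -0.28    0.1022] 0.10275554132209286
 pointer 15 [ 0.4894 -0.2774  0.1034]
jar 504 [ 0.771 -0.043  0.094] [ 0.806 -0.009  0.108]
mug 338 [0.778 0.151 0.084] [0.821 0.189 0.104]
shaker 152 [ 0.389 -0.49   0.074] [ 0.405 -0.473  0.083]
scene table z 0.0007525539260386793
handle n 215 c [0.4853 0.1447 0.0569] d [ 0.229  -0.9734  0.0014] t -0.0766 0.0796 all -0.0766 0.1446 z 0.05713368447293532
  yaw -76.76331629389485 origin by tail [0.4929 0.1122 0.0569] by tip [0.4932 0.111  0.0569]
small 119 [0.6677 0.0336 0.0401] 0.0492
big 187 [0.6287 0.2475 0.056 ] 0.0842
decoy 115 [ 0.5944 -0.0745  0.0395] 0.0496
griddle 4116 ((536.392333984375, -266.5057373046875), (394.32061767578125, 404.5248718261719), 17.647045135498047)
plate ((583.3140869140625, -298.6851806640625), (216.31500244140625, 264.63726806640625), 78.05348205566406) 0.07081231688177803
switch 55 ((477.6376953125, -278.2159729003906), (62.55983352661133, 13.286422729492188), 20.364906311035156) [ 0.4783 -0.2774  0.0997] 0.09959187359230692
 pointer 3 [ 0.4901 -0.2763  0.1027]
jar 423 [ 0.779 -0.034  0.091] [ 0.809 -0.005  0.107]
mug 338 [0.777 0.151 0.082] [0.821 0.189 0.102]
shaker 75 [ 0.391 -0.49   0.072] [ 0.408 -0.473  0.082]
```

```bash
cat > plan.py <<'E'
from h import *
def toolR(yaw,pitch=0):
    # tool down, tool x at yaw(deg); brush points along -tool x; pitch>0 puts the brush tip down
    y=np.radians(yaw); x=np.array([np.cos(y),np.sin(y),0]); z=np.array([0,0,-1.])
    M=np.stack([x,np.cross(z,x),z],1); return M@R.from_rotvec([0,-np.radians(pitch),0]).as_matrix()
def delta(p,M,p0=None,M0=None):
    st=get_state()
    if p0 is None: p0,M0=np.array(st['tcp_pos']),q2R(st['orientation'])
    print('shift in start axes mm',((M0.T@(np.array(p)-p0))*1e3).round(1),'in end axes',((M.T@(np.array(p)-p0))*1e3).round(1),
      'turn',R.from_matrix(M0.T@M).as_rotvec().round(4))
E
python3 - <<'E'
from plan import *
for n in ['top','scene']:
    D=np.load(n+'0.npz'); W=D['W']; W0=np.nan_to_num(W,nan=9)
    m=(np.hypot(W0[...,0]-.565,W0[...,1]+.29)<.19)&(W0[...,2]>.052)&(W0[...,2]<.088)
    k,l,s,_=cv2.connectedComponentsWithStats(m.astype(np.uint8)); j=1+s[1:,4].argmax()
    P=W[l==j]; (c,wh,a)=cv2.minAreaRect((P[:,:2]*1000).astype(np.float32)); print(n,c,wh,a)
    dk=m&(l==j)&(D['im'].sum(2)<330); k,l2,s,_=cv2.connectedComponentsWithStats(dk.astype(np.uint8)); j=1+s[1:,4].argmax()
    P=W[l2==j]; print(' plate',cv2.minAreaRect((P[:,:2]*1000).astype(np.float32)),P.mean(0).round(4))
print(toolR(20.44).round(3)[:,0],q2R(get_state()['orientation']).round(3)[:,0])
delta([.4893,.1271,.25],toolR(103.1))
E
```

```text
top (573.7930297851562, -299.36358642578125) (220.20748901367188, 277.9450988769531) 79.43565368652344
 plate ((609.9830322265625, -306.7969970703125), (198.8933868408203, 192.31976318359375), 79.28838348388672) [ 0.6109 -0.3077  0.0719]
scene (574.4617919921875, -297.6717224121094) (223.54217529296875, 282.55999755859375) 79.42367553710938
 plate ((605.454345703125, -311.0973205566406), (202.6895294189453, 189.64356994628906), 79.3083724975586) [ 0.6103 -0.3097  0.0716]
[0.937 0.349 0.   ] [0.937 0.349 0.   ]
shift in start axes mm [ 502.9 -523.2   -0. ] in end axes [583.2 431.9  -0. ] turn [-0.     -0.     -1.4427]
```

Request:
{"api": "arm_command", "payload": {"moves": [1,36,-37,0,0,0,0,1,36,-37,0,0,0,0,1,36,-37,0,0,0,0,1,36,-37,0,0,0,0,1,36,-37,0,0,0,0,1,36,-37,0,0,0,0,1,36,-37,0,0,0,0,1,36,-37,0,0,0,0], "newtons": 60}}

```text
clock: 2.3
tcp_pos: [0.3678, -0.1594, 0.2503]
orientation: [0.0, 0.984, 0.177, 0.0]
wrist_force: [1.4, -0.8, -0.4]
finger_gap: 0.0856
grip_force: 0.0
```

Request:
{"api": "arm_command", "payload": {"moves": [1,36,-37,0,0,0,0,1,36,-37,0,0,0,0,1,36,-37,0,0,0,0,1,36,-37,0,0,0,0,1,36,-37,0,0,0,0,1,36,-37,0,0,0,0,1,0,0,0,0,0,-0.16,1,0,0,0,0,0,-0.16]}}

```text
clock: 3.3
tcp_pos: [0.4922, 0.1236, 0.2497]
orientation: [0.0, 0.942, 0.335, -0.0]
wrist_force: [0.5, 0.6, 0.2]
finger_gap: 0.0852
grip_force: 0.0
```

Request:
{"api": "arm_command", "payload": {"moves": [1,0,0,0,0,0,-0.16,1,0,0,0,0,0,-0.16,1,0,0,0,0,0,-0.16,1,0,0,0,0,0,-0.16,1,0,0,0,0,0,-0.16,1,0,0,0,0,0,-0.16,1,0,0,0,0,0,-0.16,1,0,0,0,0,0,0]}}

```text
clock: 4.3
tcp_pos: [0.4921, 0.1226, 0.25]
orientation: [0.0, 0.624, 0.782, -0.0]
wrist_force: [-0.5, 0.8, -0.1]
finger_gap: 0.0854
grip_force: 0.0
```

```bash
python3 - <<'E'
from plan import *
im,W,st=snap('wrist'); cv2.imwrite('pics/w1.png',im); np.savez('w1.npz',im=im,W=W)
print(st['clock'],st['tcp_pos'],st['joint_pos'].round(2))
delta([.4893,.1271,.05],toolR(103.1))
hsv=cv2.cvtColor(im,cv2.COLOR_BGR2HSV); W0=np.nan_to_num(W,nan=9)
h=(np.hypot(W0[...,0]-.49,W0[...,1]-.12)<.14)&(hsv[...,0]>=18)&(hsv[...,0]<35)&(hsv[...,1]>80)&(hsv[...,2]>100)&(W0[...,2]>.045)&(W0[...,2]<.07)
P=W[h]; c=P.mean(0); d=np.linalg.svd(P-c)[2][0]; d*=-np.sign(d[1]); t=(P-c)@d
print(h.sum(),c,d,t.min(),t.max(),(c+d*(t.max()-.05)).round(4),np.degrees(np.arctan2(d[1],d[0])))
E
```

```text
4.3 [0.49213952 0.12258408 0.25001026] [ 0.09  0.18 -0.13  1.26 -0.    1.43]
shift in start axes mm [  5.1  -1.8 200. ] in end axes [  5.1  -1.8 200. ] turn [ 0.0002  0.0001 -0.0057]
850 [0.47726194 0.17610056 0.05732095] [ 2.30710765e-01 -9.73022291e-01  4.04873161e-04] -0.04486462932116637 0.11302357687783411 [0.4918 0.1148 0.0573] -76.66107784903605
```

View pics/w1.png

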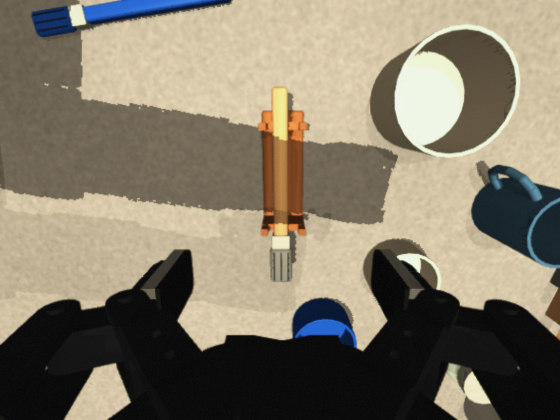

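Wrist view: the brush runs from (280,90) to (281,282), centred between the fingers. The wrist measurement agrees with the other cameras, so I'll descend and grip.

Request:
{"api": "arm_command", "payload": {"moves": [1,5,-2,40,0,0,0,1,0,0,40,0,0,0,1,0,0,40,0,0,0,1,0,0,40,0,0,0,1,0,0,30,0,0,0,1,0,0,10,0,0,0,-1,0,0,0,0,0,0,-1,0,0,0,0,0,0], "newtons": 60}}

```text
clock: 5.35
tcp_pos: [0.4903, 0.1271, 0.0513]
orientation: [0.001, 0.623, 0.782, 0.001]
wrist_force: [0.5, 0.8, -0.3]
finger_gap: 0.0515
grip_force: 0.0
```

Request:
{"api": "arm_command", "payload": {"moves": [-1,0,0,0,0,0,0,-1,0,0,0,0,0,0,-1,0,0,0,0,0,0,-1,0,0,0,0,0,0]}}

```text
clock: 5.85
tcp_pos: [0.4899, 0.1271, 0.051]
orientation: [0.001, 0.623, 0.782, 0.001]
wrist_force: [-1.2, 0.7, 6.4]
finger_gap: 0.0148
grip_force: 58.9
```

Request:
{"api": "arm_command", "payload": {"moves": [-1,0,0,-10,0,0,0,-1,0,0,-30,0,0,0,-1,0,0,-30,0,0,0,-1,0,0,-30,0,0,0,-1,0,0,-30,0,0,0,-1,0,0,0,0,0,0]}}

```text
clock: 6.6
tcp_pos: [0.4907, 0.1272, 0.1827]
orientation: [0.002, 0.623, 0.782, 0.002]
wrist_force: [-0.5, 0.6, -0.6]
finger_gap: 0.0147
grip_force: 58.6
```

```bash
python3 - <<'E'
from plan import *
st=get_state();print(st['tcp_pos'],st['wrist_force'],st['finger_gap'])
im,W,st=snap('wrist'); cv2.imwrite('pics/w2.png',im)
im2,_,_=snap('scene'); cv2.imwrite('pics/s2.png',cv2.resize(np.hstack([im[100:,100:460],im2[60:380,120:480].repeat(1,0)]) if False else im2[120:330,200:480],(800,600)))
d=np.array([.2275,-.974,0])
M=toolR(103.1,45); L=.124
off=-M[:,0]*L; print('tip off',off)
tip=np.array([.6678,.0336,.025])+d*.015
print('dip tcp',tip-off); delta(np.r_[(tip-off)[:2],.20],M)
E
```

```text
[0.49071212 0.12719552 0.18266852] [-0.54674881  0.57639184 -0.61434932] 0.014730761043991368
tip off [ 0.01987307 -0.08539942  0.08768124]
dip tcp [ 0.65133943  0.10438942 -0.06268124]
shift in start axes mm [-58.4 153.2 -20.1] in end axes [-55.8 153.1  27.3] turn [-0.0009 -0.7853 -0.0026]
```

View pics/s2.png

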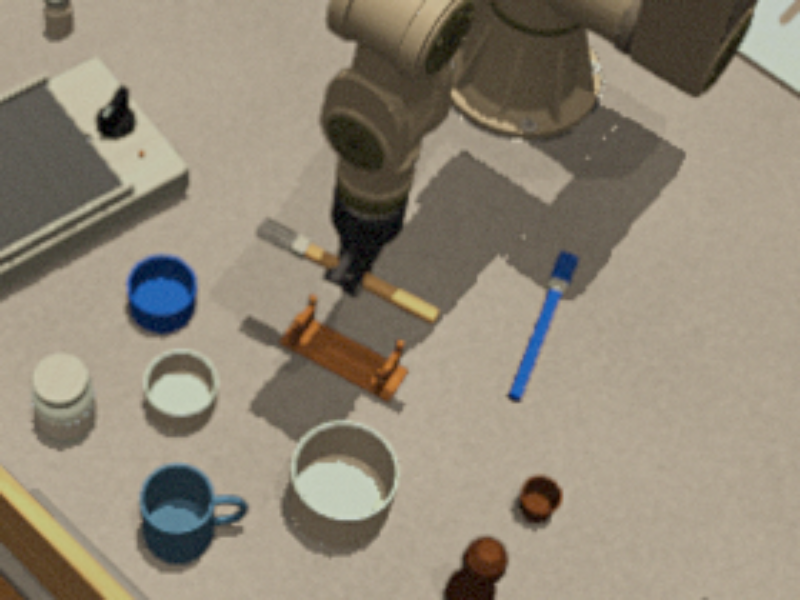

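The scene view shows the brush held level, its head at (285,235), with the rest empty and the pots undisturbed. My pitch sign was wrong because the computed tip goes up, so I'll flip it.

```bash
sed -i 's/\[0,-np.radians(pitch),0\]/[0,np.radians(pitch),0]/' plan.py; python3 - <<'E'
from plan import *
d=np.array([.2275,-.974,0]); M=toolR(103.1,45); off=-M[:,0]*.124
tip=np.array([.6678,.0336,.025])+d*.015; t=tip-off
print(off,t); delta(np.r_[t[:2],.22],M); print((M.T@[0,0,-1]).round(3))
E
```

```text
[ 0.01987307 -0.08539942 -0.08768124] [0.65133943 0.10438942 0.11268124]
shift in start axes mm [-58.4 153.2 -40.1] in end axes [-13.2 153.1 -70. ] turn [ 0.0012  0.7855 -0.0025]
[-0.707  0.     0.707]
```

Request:
{"api": "arm_command", "payload": {"moves": [-1,0,0,-40,0,0,0,-1,-15,38,0,0,0,0,-1,-15,38,0,0,0,0,-1,-14,38,0,0,0,0,-1,-14,39,0,0,0,0,-1,0,0,0,0,0.157,0,-1,0,0,0,0,0.157,0,-1,0,0,0,0,0.157,0]}}

```text
clock: 7.7
tcp_pos: [0.6509, 0.1048, 0.2187]
orientation: [-0.185, 0.605, 0.76, 0.147]
wrist_force: [0.2, 0.7, -0.6]
finger_gap: 0.0151
grip_force: 58.8
```

Request:
{"api": "arm_command", "payload": {"moves": [-1,0,0,0,0,0.157,0,-1,0,0,0,0,0.157,0,-1,0,0,0,0,0,0,-1,0,0,0,0,0,0]}}

```text
clock: 8.2
tcp_pos: [0.6511, 0.105, 0.2191]
orientation: [-0.299, 0.576, 0.723, 0.237]
wrist_force: [-0.5, -0.2, -0.3]
finger_gap: 0.0149
grip_force: 58.8
```

```bash
python3 - <<'E'
from plan import *
d=np.array([.2275,-.974,0])
st=get_state();A=q2R(st['orientation']); print(st['clock'],st['tcp_pos'],st['joint_pos'].round(2),A.round(3).tolist(),st['finger_gap'])
print('tip now',np.array(st['tcp_pos'])-A[:,0]*.124)
tip=np.array([.6678,.0336,.025])+d*.015
print((A.T@(tip-(np.array(st['tcp_pos'])-A[:,0]*.124))*1e3).round(1))
im,W,_=snap('top'); W0=np.nan_to_num(W,nan=9); 
cv2.imwrite('pics/t3.png',cv2.resize(im[120:270,180:380],(800,600)))
E
```

```text
8.2 [0.65108975 0.10500536 0.21914722] [-0.24  0.73  0.43  1.68  0.68  0.95] [[-0.158, 0.974, -0.159], [0.691, 0.224, 0.687], [0.705, -0.001, -0.709]] 0.014859980701082796
tip now [0.67072196 0.01934295 0.13166849]
[-75.6   0.5  75.3]
```

View pics/t3.png

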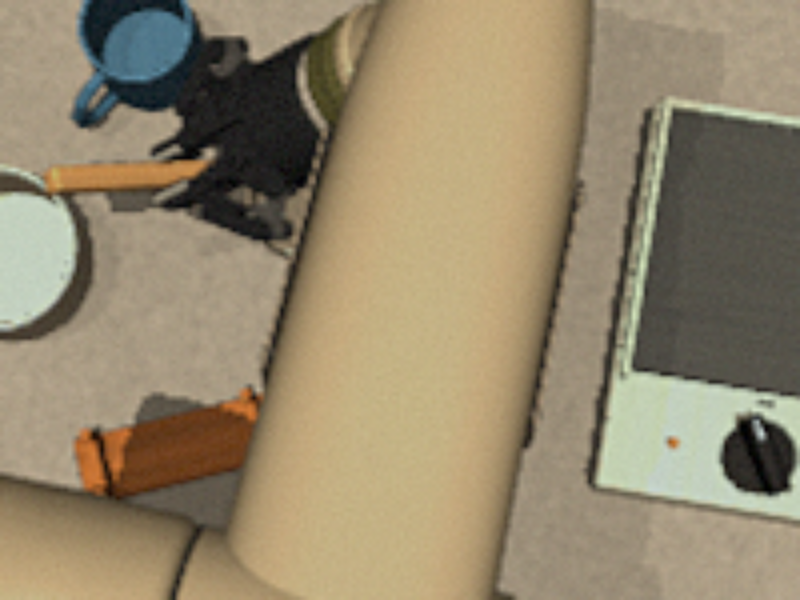

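The top view is largely blocked by the arm; the tail at (60,180) shows the brush direction is right. By kinematics the tip is over the pot, so I'll lower it.

Request:
{"api": "arm_command", "payload": {"moves": [-1,-20,0,20,0,0,0,-1,-20,0,20,0,0,0,-1,-15,0,15,0,0,0,-1,-10,0,10,0,0,0,-1,-6,0,6,0,0,0,-1,-4,0,4,0,0,0,-1,0,0,0,0,0,0,-1,0,0,0,0,0,0]}}

```text
clock: 9.25
tcp_pos: [0.6515, 0.1046, 0.1145]
orientation: [-0.299, 0.576, 0.723, 0.238]
wrist_force: [0.4, 0.4, 0.2]
finger_gap: 0.0148
grip_force: 58.9
```

Request:
{"api": "arm_command", "payload": {"moves": [-1,0,0,0,0,0,0,-1,0,0,0,0,0,0,-1,0,0,0,0,0,0]}}

```text
clock: 9.62
tcp_pos: [0.6513, 0.1047, 0.114]
orientation: [-0.299, 0.576, 0.723, 0.238]
wrist_force: [0.5, -0.4, -1.1]
finger_gap: 0.0146
grip_force: 58.9
```

```bash
python3 - <<'E'
from plan import *
im,W,st=snap('scene'); A=q2R(st['orientation']); print('tip',np.array(st['tcp_pos'])-A[:,0]*.124)
cv2.imwrite('pics/s3.png',cv2.resize(im[180:330,200:400],(800,600)))
E
```

```text
tip [0.67092755 0.01916935 0.02633077]
```

View pics/s3.png

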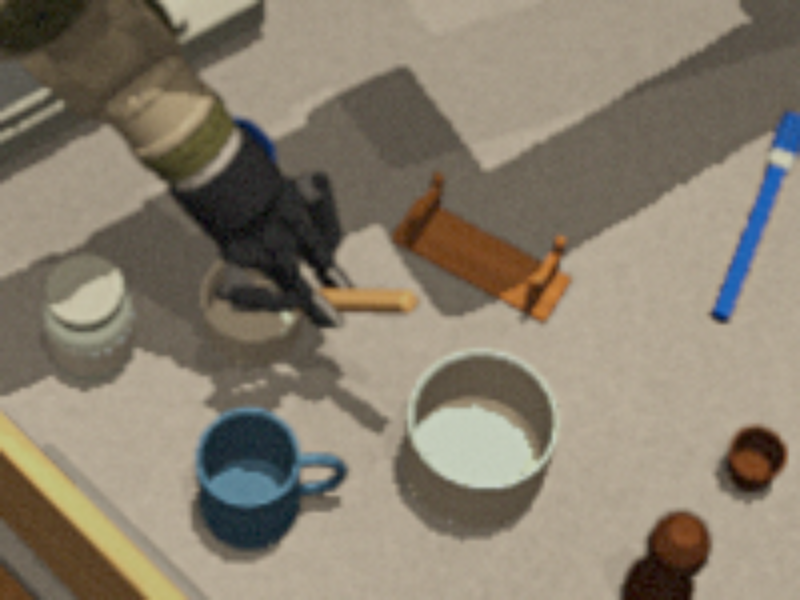

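The scene view shows the brush reaching into the white pot at (250,305), which has not moved, and the kinematic tip is at z 26 mm. I'll raise it and go over the plate.

Request:
{"api": "arm_command", "payload": {"moves": [-1,7,0,-7,0,0,0,-1,15,0,-15,0,0,0,-1,20,0,-20,0,0,0,-1,20,0,-20,0,0,0,-1,15,0,-15,0,0,0,-1,0,0,0,0,0,0]}}

```text
clock: 10.42
tcp_pos: [0.652, 0.1046, 0.2253]
orientation: [-0.297, 0.575, 0.724, 0.239]
wrist_force: [0.1, -0.7, -0.3]
finger_gap: 0.0149
grip_force: 58.9
```

```bash
python3 - <<'E'
from plan import *
st=get_state(); A=q2R(st['orientation']); t=np.array(st['tcp_pos'])-A[:,0]*.124; print(st['clock'],'tip',t)
for z in [t[2],.09]: print((A.T@(np.array([.610,-.308,z])-t)*1e3).round(1))
E
```

```text
10.425 tip [0.67204881 0.01907971 0.13776962]
[-215.7 -133.8 -215.5]
[-249.4 -133.9 -181.6]
```

Request:
{"api": "arm_command", "payload": {"moves": [-1,-21.5,-13.5,-21.5,0,0,0,-1,-21.5,-13.5,-21.5,0,0,0,-1,-21.5,-13.5,-21.5,0,0,0,-1,-21.5,-13.5,-21.5,0,0,0,-1,-21.5,-13.5,-21.5,0,0,0,-1,-21.5,-13.5,-21.5,0,0,0,-1,-21.5,-13.5,-21.5,0,0,0,-1,-21.5,-13.5,-21.5,0,0,0]}}

```text
clock: 11.42
tcp_pos: [0.6, -0.1575, 0.2218]
orientation: [-0.3, 0.576, 0.723, 0.238]
wrist_force: [0.6, 0.3, -1.0]
finger_gap: 0.0149
grip_force: 58.9
```

Request:
{"api": "arm_command", "payload": {"moves": [-1,-21.5,-13.5,-21.5,0,0,0,-1,-21.5,-13.5,-21.5,0,0,0,-1,-14,0,14,0,0,0,-1,-14,0,14,0,0,0,-1,0,0,0,0,0,0]}}

```text
clock: 12.05
tcp_pos: [0.5871, -0.2215, 0.1809]
orientation: [-0.301, 0.576, 0.722, 0.238]
wrist_force: [-0.1, -0.3, -0.7]
finger_gap: 0.0146
grip_force: 58.9
```

```bash
python3 - <<'E'
from plan import *
st=get_state(); A=q2R(st['orientation']); t=np.array(st['tcp_pos'])-A[:,0]*.124; print(st['clock'],'tip',t,st['wrist_force'].round(1),st['joint_pos'].round(2))
print((A.T@(np.array([.610,-.308,.078])-t)*1e3).round(1))
im,W,_=snap('scene'); cv2.imwrite('pics/s4.png',cv2.resize(im[90:240,130:330],(800,600)))
E
```

```text
12.05 tip [ 0.60642573 -0.30678828  0.09295625] [-0.1 -0.3 -0.7] [-0.69  0.97  0.75  2.02  0.45  0.5 ]
[-12.    3.3   9.1]
```

View pics/s4.png

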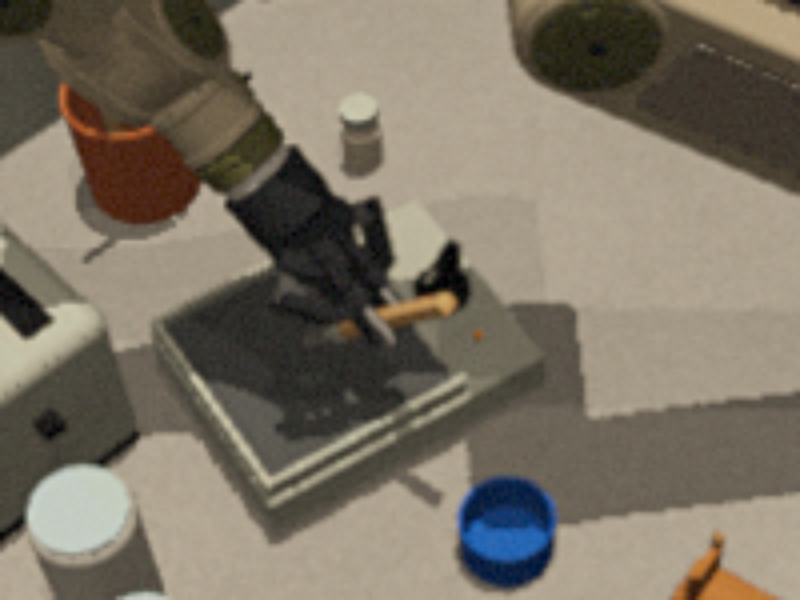

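The scene view shows the brush head just above the middle of the plate at about (320,335), with the griddle and shaker undisturbed. I'll lower it gently.

Request:
{"api": "arm_command", "payload": {"moves": [-1,-4,2,4,0,0,0,-1,-4,1,4,0,0,0,-1,-2,0,2,0,0,0,-1,0,0,0,0,0,0]}}

```text
clock: 12.6
tcp_pos: [0.5907, -0.221, 0.1691]
orientation: [-0.299, 0.575, 0.723, 0.238]
wrist_force: [-0.2, -0.1, -0.8]
finger_gap: 0.0148
grip_force: 58.9
```

Request:
{"api": "arm_command", "payload": {"moves": [-1,-0.7,0,0.7,0,0,0,-1,-0.7,0,0.7,0,0,0,-1,0,0,0,0,0,0]}}

```text
clock: 12.98
tcp_pos: [0.5907, -0.2212, 0.1672]
orientation: [-0.299, 0.576, 0.723, 0.238]
wrist_force: [-1.3, -0.2, -0.4]
finger_gap: 0.0152
grip_force: 58.9
```

Request:
{"api": "arm_command", "payload": {"moves": [-1,-0.7,0,0.7,0,0,0,-1,-0.7,0,0.7,0,0,0,-1,0,0,0,0,0,0]}}

```text
clock: 13.35
tcp_pos: [0.5907, -0.2211, 0.1651]
orientation: [-0.299, 0.576, 0.723, 0.238]
wrist_force: [0.6, -0.1, -0.9]
finger_gap: 0.0149
grip_force: 58.9
```

Request:
{"api": "arm_command", "payload": {"moves": [-1,-0.7,0,0.7,0,0,0,-1,-0.7,0,0.7,0,0,0,-1,0,0,0,0,0,0]}}

```text
clock: 13.72
tcp_pos: [0.5907, -0.2211, 0.1634]
orientation: [-0.299, 0.575, 0.723, 0.238]
wrist_force: [1.1, -0.6, 1.7]
finger_gap: 0.015
grip_force: 58.9
```

Request:
{"api": "arm_command", "payload": {"moves": [-1,-0.7,0,0.7,0,0,0,-1,0,0,0,0,0,0]}}

```text
clock: 13.98
tcp_pos: [0.5907, -0.2208, 0.1629]
orientation: [-0.299, 0.575, 0.723, 0.238]
wrist_force: [-0.8, 2.4, 3.7]
finger_gap: 0.0152
grip_force: 59.0
```

Request:
{"api": "arm_command", "payload": {"moves": [-1,-0.7,0,0.7,0,0,0,-1,0,0,0,0,0,0]}}

```text
clock: 14.22
tcp_pos: [0.5906, -0.2205, 0.1624]
orientation: [-0.3, 0.575, 0.723, 0.239]
wrist_force: [-1.5, 3.5, 6.6]
finger_gap: 0.015
grip_force: 59.2
```

Contact is about 7 N at the expected height, and it has been held. Next I'll lift and level the brush.

Request:
{"api": "arm_command", "payload": {"moves": [-1,0,0,0,0,0,0,-1,5,0,-5,0,0,0,-1,15,0,-15,0,0,0,-1,20,0,-20,0,0,0,-1,20,0,-20,0,0,0,-1,0,0,0,0,-0.157,0,-1,0,0,0,0,-0.157,0,-1,0,0,0,0,-0.157,0]}}

```text
clock: 15.22
tcp_pos: [0.5912, -0.2223, 0.2463]
orientation: [-0.119, 0.616, 0.773, 0.096]
wrist_force: [0.3, 0.2, -0.1]
finger_gap: 0.0149
grip_force: 58.8
```

Request:
{"api": "arm_command", "payload": {"moves": [-1,0,0,0,0,-0.157,0,-1,0,0,0,0,-0.157,0,-1,0,0,0,0,0,0]}}

```text
clock: 15.6
tcp_pos: [0.5899, -0.2186, 0.2474]
orientation: [0.0, 0.622, 0.783, 0.0]
wrist_force: [0.3, -0.2, -0.2]
finger_gap: 0.0146
grip_force: 58.8
```

```bash
python3 - <<'E'
from plan import *
st=get_state(); print(st['clock'],st['tcp_pos'])
M=q2R([.001,.623,.782,.001]); delta([.4899,.1271,.18],M)
E
```

```text
15.6 [ 0.58988524 -0.21861359  0.24739879]
shift in start axes mm [359.4 -18.9  67.3] in end axes [359.3 -20.4  67.2] turn [-0.0019 -0.0001  0.0038]
```

Request:
{"api": "arm_command", "payload": {"moves": [-1,36,-2,0,0,0,0.004,-1,45,-2.5,0,0,0,0,-1,45,-2.5,0,0,0,0,-1,45,-2.5,0,0,0,0,-1,45,-2.5,0,0,0,0,-1,45,-2.5,0,0,0,0,-1,45,-2.5,20,0,0,0,-1,45,-2.5,20,0,0,0]}}

```text
clock: 16.6
tcp_pos: [0.4953, 0.1175, 0.2059]
orientation: [-0.001, 0.625, 0.781, 0.0]
wrist_force: [1.0, -0.4, -0.8]
finger_gap: 0.0146
grip_force: 58.8
```

Request:
{"api": "arm_command", "payload": {"moves": [-1,8,-1,20,0,0,0,-1,0,0,10,0,0,0,-1,0,0,0,0,0,0,-1,0,0,0,0,0,0]}}

```text
clock: 17.1
tcp_pos: [0.4926, 0.1237, 0.1767]
orientation: [0.0, 0.625, 0.781, 0.0]
wrist_force: [0.2, -0.4, -1.5]
finger_gap: 0.0144
grip_force: 58.8
```

```bash
python3 - <<'E'
from plan import *
im,W,st=snap('wrist'); print(st['clock'],st['tcp_pos'],st['orientation'].round(3))
M=q2R([.001,.623,.782,.001]); delta([.4899,.1271,.06],M)
cv2.imwrite('pics/w5.png',im)
# brush line in tool frame: tail cloud and head cloud
P=(W-st['tcp_pos'])@q2R(st['orientation']); hsv=cv2.cvtColor(im,cv2.COLOR_BGR2HSV)
m=(np.abs(P[...,1])<.02)&(np.abs(P[...,2])<.03)&(np.abs(P[...,0])<.14)
for lo in np.arange(-.14,.12,.02):
    s=m&(P[...,0]>=lo)&(P[...,0]<lo+.02)
    if s.sum()>5: print(round(lo,2),s.sum(),np.median(P[s],0).round(4),P[s][:,0].min().round(3),P[s][:,0].max().round(3))
E
```

```text
17.1 [0.49256504 0.12365428 0.17670894] [0.    0.625 0.781 0.   ]
shift in start axes mm [  3.8  -1.9 116.9] in end axes [  3.9  -2.1 116.9] turn [-0.0018 -0.0003 -0.0049]
-0.04 709 [-0.0258 -0.0008 -0.0063] -0.033 -0.02
-0.02 1838 [-0.008  -0.0003 -0.0066] -0.02 -0.0
0.0 4082 [ 0.0105 -0.0003 -0.0068] 0.0 0.02
0.02 1752 [ 0.0302 -0.0007 -0.0063] 0.02 0.04
0.04 1999 [ 0.0503 -0.0007 -0.0063] 0.04 0.06
0.06 2270 [ 0.0704 -0.0007 -0.0063] 0.06 0.08
0.08 1909 [ 0.0876 -0.0007 -0.0063] 0.08 0.096
```

View pics/w5.png

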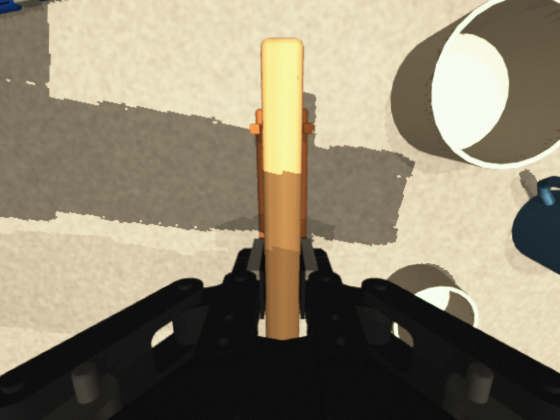

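The wrist view shows the brush level and straight in the grip, tail at (282,40), directly above the rest. The tail sits 96 mm behind the TCP, so it has not slipped. Now I'll lower it.

Request:
{"api": "arm_command", "payload": {"moves": [-1,4,-2,0,0,0,-0.005,-1,0,0,40,0,0,0,-1,0,0,40,0,0,0,-1,0,0,25,0,0,0,-1,0,0,10,0,0,0,-1,0,0,5,0,0,0,-1,0,0,3,0,0,0,-1,0,0,0,0,0,0]}}

```text
clock: 18.15
tcp_pos: [0.4893, 0.128, 0.0538]
orientation: [0.001, 0.622, 0.783, 0.0]
wrist_force: [-1.1, -0.2, -0.8]
finger_gap: 0.0147
grip_force: 58.8
```

Request:
{"api": "arm_command", "payload": {"moves": [-1,0,0,1,0,0,0,-1,0,0,1,0,0,0,-1,0,0,1,0,0,0,-1,0,0,0,0,0,0]}}

```text
clock: 18.65
tcp_pos: [0.4889, 0.128, 0.051]
orientation: [0.0, 0.622, 0.783, 0.0]
wrist_force: [-1.9, -0.6, 6.9]
finger_gap: 0.0148
grip_force: 59.9
```

Contact at the original height. I'll release it and rise.

Request:
{"api": "arm_command", "payload": {"moves": [0,0,0,0,0,0,0,0.8,0,0,0,0,0,0,0.8,0,0,0,0,0,0,0.8,0,0,0,0,0,0,0.8,0,0,0,0,0,0,0.8,0,0,0,0,0,0,0.8,0,0,-10,0,0,0,0.8,0,0,-30,0,0,0]}}

```text
clock: 19.65
tcp_pos: [0.4874, 0.1278, 0.0897]
orientation: [-0.001, 0.622, 0.783, -0.001]
wrist_force: [0.8, 0.2, -0.5]
finger_gap: 0.0767
grip_force: 0.0
```

Request:
{"api": "arm_command", "payload": {"moves": [0.8,0,0,-40,0,0,0,0.8,0,0,-40,0,0,0,0.8,0,0,-40,0,0,0,0.8,0,0,-40,0,0,0,0.8,0,0,0,0,0,0]}}

```text
clock: 20.27
tcp_pos: [0.4906, 0.1282, 0.2544]
orientation: [0.003, 0.622, 0.783, 0.003]
wrist_force: [0.3, 0.4, 0.5]
finger_gap: 0.077
grip_force: 0.0
```

```bash
python3 - <<'E'
from plan import *
im,W,st=snap('wrist'); print(st['clock'],st['tcp_pos'],st['finger_gap'])
hsv=cv2.cvtColor(im,cv2.COLOR_BGR2HSV); W0=np.nan_to_num(W,nan=9)
h=(np.hypot(W0[...,0]-.49,W0[...,1]-.12)<.14)&(hsv[...,0]>=18)&(hsv[...,0]<35)&(hsv[...,1]>80)&(hsv[...,2]>100)&(W0[...,2]>.045)&(W0[...,2]<.07)
P=W[h]; c=P.mean(0); d=np.linalg.svd(P-c)[2][0]; d*=-np.sign(d[1]); t=(P-c)@d
print(h.sum(),c,d,(c+d*(t.max()-.05)).round(4),(c+d*(t.min()+.11)).round(4),np.degrees(np.arctan2(d[1],d[0])))
delta([.4762,-.280,.25],toolR(200.5))
E
```

```text
20.275 [0.4905913  0.12819011 0.25437592] 0.07704376821186289
821 [0.47808835 0.17257414 0.05728941] [ 2.24460294e-01 -9.74483235e-01 -3.14803530e-05] [0.4914 0.1148 0.0573] [0.4916 0.114  0.0573] -77.02885642720376
shift in start axes mm [-394.6 -105.     2.1] in end axes [ 155.5 -377.5    2.3] turn [ 0.0026  0.004  -1.7015]
```

The brush is back level at its original pose. On to the switch.

Request:
{"api": "arm_command", "payload": {"moves": [0.5,-39,-10.5,0,0,0,0,0.5,-39,-10.5,0,0,0,0,0.5,-39,-10.5,0,0,0,0,0.5,-39,-10.5,0,0,0,0,0.5,-39,-10.5,0,0,0,0,0.5,-39,-10.5,0,0,0,0,0.5,-39,-10.5,0,0,0,0,0.5,-39,-10.5,0,0,0,0]}}

```text
clock: 21.32
tcp_pos: [0.4762, -0.1958, 0.249]
orientation: [-0.001, 0.623, 0.783, -0.0]
wrist_force: [0.7, 0.8, 0.7]
finger_gap: 0.0644
grip_force: 0.0
```

Request:
{"api": "arm_command", "payload": {"moves": [0.5,-39,-10.5,0,0,0,0,0.5,-39,-10.5,0,0,0,0,0.5,0,0,0,0,0,-0.155,0.5,0,0,0,0,0,-0.155,0.5,0,0,0,0,0,-0.155,0.5,0,0,0,0,0,-0.155,0.5,0,0,0,0,0,-0.155,0.5,0,0,0,0,0,-0.155]}}

```text
clock: 22.32
tcp_pos: [0.4735, -0.2752, 0.2488]
orientation: [-0.001, 0.203, 0.979, 0.001]
wrist_force: [-1.1, -0.4, -0.4]
finger_gap: 0.0643
grip_force: 0.0
```

Request:
{"api": "arm_command", "payload": {"moves": [0.5,0,0,0,0,0,-0.155,0.5,0,0,0,0,0,-0.155,0.5,0,0,0,0,0,-0.155,0.5,0,0,0,0,0,-0.155,0.5,0,0,0,0,0,-0.155,0.5,0,0,0,0,0,0]}}

```text
clock: 23.08
tcp_pos: [0.4736, -0.2752, 0.249]
orientation: [-0.001, -0.179, 0.984, 0.001]
wrist_force: [-0.1, -0.2, -0.6]
finger_gap: 0.0642
grip_force: 0.0
```

```bash
python3 - <<'E'
from plan import *
im,W,st=snap('wrist'); print(st['clock'],st['tcp_pos'],st['joint_pos'].round(2))
W0=np.nan_to_num(W,nan=9); s=(np.hypot(W0[...,0]-.477,W0[...,1]+.28)<.045)&(W0[...,2]>.092)&(W0[...,2]<.112)
r=cv2.minAreaRect((W[s][:,:2]*1000).astype(np.float32)); print(s.sum(),r,W[s].mean(0))
delta([.4762,-.280,.096],toolR(200.5))
cv2.imwrite('pics/w6.png',im)
E
```

```text
23.075 [ 0.47357455 -0.27522779  0.24901622] [-0.67  0.26 -0.03  1.28 -0.   -1.03]
889 ((474.9131164550781, -281.45361328125), (55.91593551635742, 13.8118314743042), 19.846590042114258) [ 0.47347272 -0.28215317  0.10383847]
shift in start axes mm [ -0.9  -5.6 153.2] in end axes [ -0.7  -5.3 153.2] turn [ 0.0015 -0.001   0.0005]
```

View pics/w6.png

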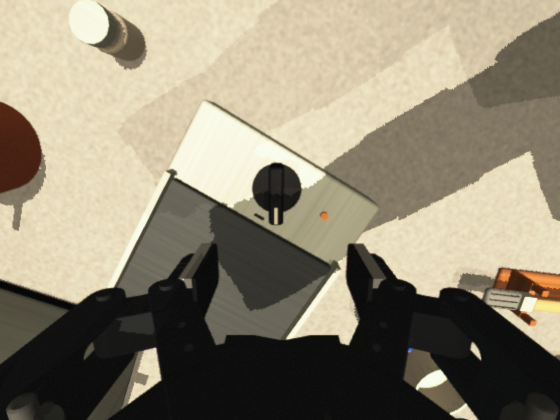

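The wrist view shows the bar vertical at (276,195), parallel to the finger pads, with its pointer at the end near (276,222) — still off. Descend, grip and turn.

Request:
{"api": "arm_command", "payload": {"moves": [0.5,0,-6,30,0,0,0,0.5,0,0,40,0,0,0,0.5,0,0,40,0,0,0,0.5,0,0,30,0,0,0,0.5,0,0,13,0,0,0,-1,0,0,0,0,0,0,-1,0,0,0,0,0,0,-1,0,0,0,0,0,0], "newtons": 40}}

```text
clock: 24.12
tcp_pos: [0.4765, -0.2802, 0.0988]
orientation: [0.001, -0.18, 0.984, 0.001]
wrist_force: [-0.6, 0.9, -2.7]
finger_gap: 0.0131
grip_force: 39.0
```

Request:
{"api": "arm_command", "payload": {"moves": [-1,0,0,0,0,0,0,-1,0,0,0,0,0,0,-1,0,0,0,0,0,0]}}

```text
clock: 24.5
tcp_pos: [0.4765, -0.2802, 0.0988]
orientation: [0.001, -0.18, 0.984, 0.0]
wrist_force: [-2.6, 3.7, 6.1]
finger_gap: 0.0129
grip_force: 40.7
```

Request:
{"api": "arm_command", "payload": {"moves": [-1,0,0,0,0,0,0.16,-1,0,0,0,0,0,0.16,-1,0,0,0,0,0,0.16,-1,0,0,0,0,0,0.16,-1,0,0,0,0,0,0.16,-1,0,0,0,0,0,0.16,-1,0,0,0,0,0,0.16,-1,0,0,0,0,0,0.16]}}

```text
clock: 25.5
tcp_pos: [0.4761, -0.2811, 0.0988]
orientation: [0.0, 0.445, 0.895, -0.0]
wrist_force: [-2.6, 2.1, 6.3]
finger_gap: 0.0132
grip_force: 45.6
```

Request:
{"api": "arm_command", "payload": {"moves": [-1,0,0,0,0,0,0.05,-1,0,0,0,0,0,0.05,-1,0,0,0,0,0,0,-1,0,0,0,0,0,0]}}

```text
clock: 26.0
tcp_pos: [0.4764, -0.2814, 0.099]
orientation: [0.001, 0.486, 0.874, -0.001]
wrist_force: [-3.4, 1.2, 4.2]
finger_gap: 0.0134
grip_force: 84.5
```

```bash
python3 - <<'E'
from plan import *
st=get_state(); x=q2R(st['orientation'])[:,0]; print(np.degrees(np.arctan2(x[1],x[0])),st['ft_torque'],st['wrist_force'],st['tcp_pos'])
E
```

```text
121.87589698857305 [0.16263107 0.67890676 1.9355911 ] [-3.42994435  1.20549501  4.21103636] [ 0.4764426  -0.28140121  0.09897021]
```

It is against the stop: the tool has turned 1.375 rad and the torque has risen. I'll release and retreat.

Request:
{"api": "arm_command", "payload": {"moves": [-1,0,0,0,0,0,-0.02,0.3,0,0,0,0,0,0,0.3,0,0,0,0,0,0,0.3,0,0,0,0,0,0,0.3,0,0,-15,0,0,0,0.3,0,0,-40,0,0,0,0.3,0,0,-40,0,0,0,0.3,0,0,-50,0,0,0]}}

```text
clock: 27.0
tcp_pos: [0.4759, -0.281, 0.2439]
orientation: [-0.0, 0.479, 0.878, 0.0]
wrist_force: [0.1, -0.8, 0.3]
finger_gap: 0.0551
grip_force: 0.0
```

Request:
{"api": "arm_command", "payload": {"moves": [0.3,0,0,0,0,0,0,0.3,0,0,0,0,0,0]}}

```text
clock: 27.25
tcp_pos: [0.4763, -0.2813, 0.2427]
orientation: [0.0, 0.479, 0.878, -0.0]
wrist_force: [0.2, -0.6, -0.9]
finger_gap: 0.0551
grip_force: 0.0
```

```bash
python3 - <<'E'
from plan import *
im,W,st=snap('wrist'); print(st['clock'],st['tcp_pos'],st['finger_gap'])
W0=np.nan_to_num(W,nan=9); s=(np.hypot(W0[...,0]-.477,W0[...,1]+.28)<.045)&(W0[...,2]>.092)&(W0[...,2]<.112)
print(s.sum(),cv2.minAreaRect((W[s][:,:2]*1000).astype(np.float32)))
im2,W2,_=snap('scene'); W0=np.nan_to_num(W2,nan=9); h=cv2.cvtColor(im2,cv2.COLOR_BGR2HSV)
m=(np.hypot(W0[...,0]-.49,W0[...,1]-.12)<.14)&(h[...,0]>=18)&(h[...,0]<35)&(h[...,1]>80)&(W0[...,2]>.045)&(W0[...,2]<.07)
print('brush',m.sum(),W2[m].mean(0))
P=W2[(np.hypot(W0[...,0]-.668,W0[...,1]-.034)<.07)&(W0[...,2]>.044)&(W0[...,2]<.058)]; print('pot',cv2.minEnclosingCircle((P[:,:2]*1000).astype(np.float32)))
cv2.imwrite('pics/s7.png',cv2.resize(im2[90:360,150:510],(800,600)))
E
```

```text
27.25 [ 0.47629411 -0.28131075  0.24265399] 0.05507111214785064
920 ((474.74652099609375, -280.8249206542969), (13.994418144226074, 56.101165771484375), 39.23783493041992)
brush 217 [0.48585832 0.14601444 0.05644524]
pot ((668.3584594726562, 33.20878601074219), 43.77865982055664)
```

View pics/s7.png

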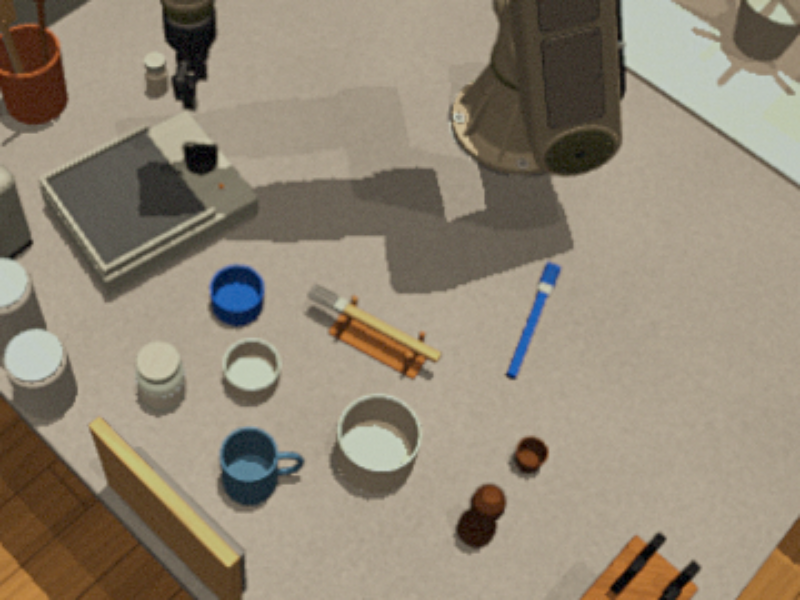

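The final view shows the brush in its rest at (375,325). The white pot is at (252,368) and hasn't moved, nor have the bystanders, and the gripper is clear. The bar stands at -50.8°, which fits the on stop if the switch's travel is centred on the griddle axis: -10.6° - 40.1° = -50.7°. The torque rise fits too.

```bash
python3 -c "
from workcell import *
print(hand_in())"
```

```text
the job is handed in; nothing more can be done
None
```

I carried out all four steps in order and handed the job in at about 27 s on the robot's clock; `hand_in` returned no verdict: the brush was dipped, pressed on the plate at about 7 N and laid back level in its rest, then the switch was turned until it met its stop, and nothing else appeared to have moved in the final picture.

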